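# Raise the ratchet stand four clicks and lay the rotor level

## Robot

A 6-joint arm with a two-finger parallel gripper is mounted at the origin on a cart in front of the work surface, level with it; the furniture and walls round the work are solid. World frame = base frame: x ahead of the robot, y to its left, z up, the work surface at z = 0. Lengths are in m, angles in degrees, forces in N, time in s.
With the tool pointing down it reaches from about 0.35 to 0.875 m from the base axis. Payload 4.2 kg.
Tool frame: the origin (TCP) lies midway between the tips of the shut fingers; the grasp point (between the pads) lies 19 mm behind it; z points along the fingers, y is the line along which they close (so a half turn about z gives the same grasp; the last joint's range is limited). The gripper opens to 87 mm and grips with 3 to 60 N. Pads are 19 mm wide; open, the fingers measure 117 mm over their backs; the gripper's body (75 mm by 190 mm) begins 51 mm behind the grasp point.
Start: joints at [-48.552, 22.042, 0.453, 0, -68.411, -14.817], TCP at [0.28, -0.559, 0.193] pointing down, gripper open.
Joint ranges: [-179.83, 179.83], [-69.29, 118.12], [-61.27, 80.66], [-181.25, 117.63], [-171.15, -9.14], [-177.46, 177.46]. Speed limits (degrees/s): [159.86, 159.86, 180, 180, 180, 180].

## Interface

Orientations are given as a 3x3 rotation matrix whose columns are the frame's x, y, z axes.
In Python, from station import sense, capture, finish_job, silhouettes, landmark_of gives the robot as it stands.
- The arm moves only by the tool step_arm, never from a script. Its arguments are lists of equal length, an entry for each row: "linear": the shift along the tool's x, y, z in mm, a list of three; "delta_rot": the turn, a rotation vector about the tool's x, y, z in rad, a list of three; "grip": the finger opening in mm, from 0 to 87. A call has 1 to 10 rows; each row shifts and turns the commanded pose from where the row before left it, along the tool's axes as they then stand; what a row does not reach is not made up. A row lasts 1/8 s, in which the tool goes at most 62.5 mm and 10.7 degrees, less where a joint would pass 70% of its speed; a pose out of reach is approached as far as the arm can. A call with a gripper value outside its range is refused whole. The fingers move at their own pace and stop on an object; the grip force is fixed at half the most. Time passes only in rows, so rows that do not move let the fingers close. It gives the time, the measured TCP pose, the force, the opening and the grip force at its end, in the units of the state.
- sense(): the state, without advancing time (a new reading comes with each control period).
- capture(name): name is "scene" or "side" or "wrist"; returns a dict with "img" (384x512x3 uint8, red, green, blue), "fx", "fy", "cx", "cy" (pixels), "k1" (the pictures are not rectified: a ray, as slopes to the right and down, at radius r is drawn at 1 + k1 r^2 times it, then the intrinsics apply), "world_to_cam" (4x4, takes a point from world to camera coordinates); the wrist camera has in their place "mount" (4x4, takes a point from camera to tool coordinates, whose origin is the TCP and whose axes are the flange's). Camera axes: x right, y up, looking along -z (the intrinsics and any distortion apply to the point x, -y, -z); pixel columns grow to the right and rows downward; lengths in m; the calibration is good to about 2 mm. A picture is of the moment at which its call begins: read the wrist's pose just before it. There is no depth.
- finish_job(): hands the job in; it is judged then, once.
Trained networks look in the newest picture that a camera, given by its name, has taken for a name from the list of things; names that differ only in an ending like _2 or _b are one class to them, and where a whole thing is asked for, a point or a joint stands for the part that bears it (a point fixed in the world has none). Each returns a list of dicts, best first, with "score" (0 to 1); they miss things now and then, are a little off and sometimes report something else, mostly with a low value. They report only what shows in the picture. A call takes as long as a camera call.
- silhouettes(camera, label): "mask" (384x512 bool, what is visible of it) and "point" ([column, row] in pixels, amid what is visible of it).
- landmark_of(camera, label): "point" ([column, row] in pixels: a listed point, or the origin of a listed thing).
The state is a dict: "time_s": time; "joints": joint angles; "joint_velocities": joint speeds; "effort": joint torques, N m; "tcp_pos": TCP position; "ee_rot": TCP orientation; "wrist_force": force on the tool from outside, world axes, zero at the start; "moment": the same for the moment, N m; "gripper_width": opening from 0.0 (shut) to 1.0 (fully open); "gripper_force": force on a finger pad.
Only numpy, scipy, OpenCV 4.12 (cv2) and the standard library are available. Lean on these libraries where they do the work, as an engineer would, in place of code of your own. Each camera call takes 0.05 s, during which the arm holds its last target. There are 200 camera calls.

## Task

Lift the column of the lowered ratchet stand by its head, past exactly four clicks of its pawl so that it stands level with its neighbour, then press the head back down with about 20 N to prove that the pawl holds. Only then take the rotor out of its timber cradle and lay it gently across the two vees, centred between the stands, so that its shaft lies level. Leave the loose bearing, terminal block and solder spool where they lie.

Things in the scene. Friction and masses are not known exactly. Their poses are not given: they have to be found in the camera images.
- rest_plate: fixed dark steel base plate 130 x 320 x 10 mm of the rotor rest, carrying the two red ratchet stands side by side 190 mm apart, one 95 mm to either side of its middle along its y axis. Origin: centre of its underside. z up. The laid rotor's shaft runs along its y axis, above its middle.
- low_stand: red stand with the lowered, movable column, stiff enough to stay where it is left. Origin: centre of its foot, on the plate. z up, x away from the pawl. The column carries a dark flat-sided neck block, 36 (x) x 26 (y) x 26 mm, to grip it by, and on it a 90 degree vee 26 mm deep in y. The neck's centre starts 121 to 134 mm above the origin (not measured). The red socket ends 98 mm above the origin.
- pawl: spring pawl in front of the low stand, origin at its pin, 48 mm above the foot; pressing its black tail down would release it. The bare column takes about 4 N to lift. The first click comes 10 mm of lift or more from the start, the others 10 mm apart. Before each click the load climbs by 6 to 8 N, then falls off; the pawl is in, under the tooth, 2 mm later and lets the column down no more.
- set_vee (a point): bottom of the vee of the second, identical red stand, which is already set and fixed. The low stand's vee is at this same height once its column rests on its fourth notch. In either vee the axis of the rotor's 16 mm shaft lies 11 mm above the vee's bottom. The vee opens upward across the plate's x axis, 45 mm wide at its mouth and 22 mm deep.
- rotor_mid (a point): centre of the motor rotor, on its axis: dark core 52 mm across and 84 mm long with bright end rings, on a steel shaft 16 mm across; whole length 284 mm; about 0.6 kg. Its y axis runs along the shaft. At the start it lies level in the two slots of a fixed timber cradle (85 x 190 x 56 mm), axis 50 mm above the bench; lift it straight up 20 mm to clear them. Grip the core from above.
- bearing: loose ball bearing, 48 mm across, 14 mm high, in front of the stands; a bystander. Origin: its underside.
- terminal: loose cream four-way terminal block, 45 x 57 x 18 mm, in front of the stands; a bystander. Origin: its underside.
- spool: loose spool of solder, 56 mm across, 33 mm high, behind the work; a bystander. Origin: its underside.

How it is judged:
By the outcome, as a careful person would: the job done as asked, in the order asked, and still so for the second after the job is handed in, with the robot touching nothing.
It also fails if it takes over 70 s, if anything falls off the work surface, if the arm or the gripper's body presses on something with over 40 N, if the wrist force passes 120 N, or if a joint passes its speed limit or range.

## Working session

There is one attempt and no reset: what is moved stays moved. The work goes in short steps, Python scripts to look and compute and a tool call to move; the robot and the scene stay as the last step left them, time stands still between calls to the robot, and variables do not carry over. Pictures are saved under pics/ and viewed, at most 10 in all, crops included, and the job is handed in when it is done.

Besides the shell and the picture viewer there is one more tool, called after "Request:" as name(argument=value, ...), one argument or row to a line, values as JSON. step_arm: Moves the arm, as the interface text tells. Its arguments: {"type":"object","properties":{"linear":{"type":"array"},"delta_rot":{"type":"array"},"grip":{"type":"array"}},"required":["linear","delta_rot","grip"]}

```bash
mkdir -p pics
cat > h.py <<'E'
import numpy as np, cv2
from station import *
def cap(n):
    s=sense(); c=capture(n)
    if n=="wrist":
        T=np.eye(4);T[:3,:3]=s["ee_rot"];T[:3,3]=s["tcp_pos"]
        c["world_to_cam"]=np.linalg.inv(T@np.array(c["mount"]))
    c["world_to_cam"]=np.array(c["world_to_cam"]); return c
def ray(c,p):
    d=np.array([(p[0]-c["cx"])/c["fx"],(p[1]-c["cy"])/c["fy"]]);u=d.copy()
    for _ in range(20): u=d/(1+c["k1"]*(u@u))
    M=np.linalg.inv(c["world_to_cam"]); v=M[:3,:3]@np.array([u[0],-u[1],-1]); return M[:3,3],v/np.linalg.norm(v)
def proj(c,P):
    q=c["world_to_cam"]@np.append(P,1); u=np.array([q[0],-q[1]])/-q[2]; u=u*(1+c["k1"]*(u@u))
    return np.array([u[0]*c["fx"]+c["cx"],u[1]*c["fy"]+c["cy"]])
def onz(c,p,z):
    o,d=ray(c,p); return o+d*(z-o[2])/d[2]
def tri(rs):
    A=0;b=0
    for o,d in rs:
        Q=np.eye(3)-np.outer(d,d);A=A+Q;b=b+Q@o
    X=np.linalg.solve(A,b); return X,[round(1e3*np.linalg.norm((np.eye(3)-np.outer(d,d))@(X-o)),1) for o,d in rs]
E
cat > a.py <<'E'
from h import *
C={n:cap(n) for n in("scene","side")}
for n in C: cv2.imwrite(f"pics/{n}1.png",C[n]["img"][:,:,::-1])
np.set_printoptions(precision=4,suppress=True)
for l in["rest_plate","low_stand","pawl","set_vee","rotor_mid","bearing","terminal","spool"]:
    R=[]
    for n in C:
        r=landmark_of(n,l)
        for k in r[:2]: print(l,n,round(k["score"],2),np.round(k["point"],1))
        if r: R.append(ray(C[n],r[0]["point"]))
    if len(R)==2: print("   ",*tri(R))
s=sense();print(s["wrist_force"],s["ee_rot"],s["tcp_pos"])
for n in C: print(n,np.linalg.inv(C[n]["world_to_cam"])[:3,3])
E
python3 a.py
```

```text
rest_plate scene 0.79 [224.1 256.2]
rest_plate scene 0.69 [225.1 191.2]
rest_plate side 0.93 [228.8 252. ]
    [0.5244 0.1928 0.0031] [np.float64(5.3), np.float64(5.3)]
low_stand scene 0.85 [247.7 232.3]
low_stand side 0.62 [240.8 226.1]
    [0.5276 0.1047 0.0212] [np.float64(1.6), np.float64(1.6)]
pawl scene 0.59 [255.5 223.2]
pawl side 0.41 [250.5 216.8]
    [0.5026 0.0981 0.0668] [np.float64(3.0), np.float64(3.0)]
set_vee scene 0.58 [191.9 227.4]
set_vee side 0.88 [219.1 231. ]
    [0.5008 0.2869 0.1992] [np.float64(2.6), np.float64(2.6)]
rotor_mid scene 0.76 [303.1 158. ]
rotor_mid side 0.74 [253.2 152.4]
    [ 0.6201 -0.2187  0.0375] [np.float64(6.9), np.float64(6.9)]
bearing scene 0.75 [213.2 345.6]
bearing side 0.83 [271.6 328.6]
    [0.3405 0.3735 0.0182] [np.float64(0.6), np.float64(0.6)]
terminal scene 0.5 [251.6 326.9]
terminal scene 0.19 [224.9 190.9]
terminal side 0.74 [248.5 216.6]
terminal side 0.71 [291.4 300.8]
    [0.3044 0.369  0.3129] [np.float64(100.6), np.float64(100.6)]
spool scene 0.69 [223.  192.8]
spool side 0.74 [191.4 199.2]
spool side 0.33 [237.6 225.8]
    [ 0.7198  0.0364 -0.0041] [np.float64(4.3), np.float64(4.3)]
[-0.5129 -0.2785 -0.1601] [[-0.8939 -0.4482 -0.    ]
 [-0.4482  0.8939 -0.    ]
 [ 0.     -0.     -1.    ]] [ 0.2801 -0.5587  0.1932]
scene [-0.0281  0.5784  0.8675]
side [0.1916 0.8633 0.892 ]
```

```bash
python3 -c "
import cv2
a=cv2.imread('pics/scene1.png')[130:370,150:400];b=cv2.imread('pics/side1.png')[120:360,150:400]
import numpy as np
cv2.imwrite('pics/m.png',cv2.resize(np.hstack([a,b]),(800,384),interpolation=cv2.INTER_CUBIC))"
```

```text
(no output)
```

View pics/m.png

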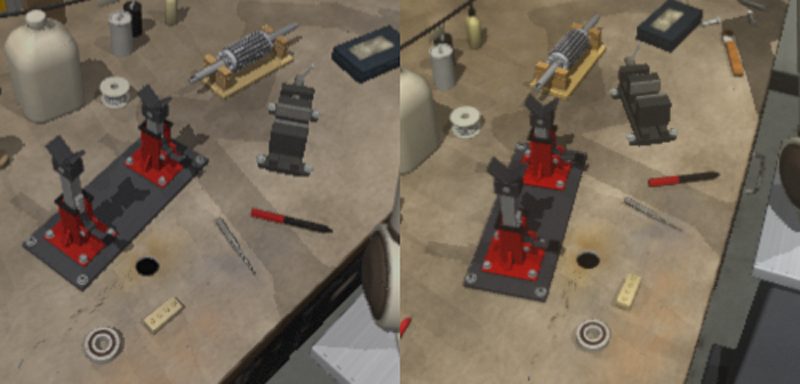

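View pics/scene1.png

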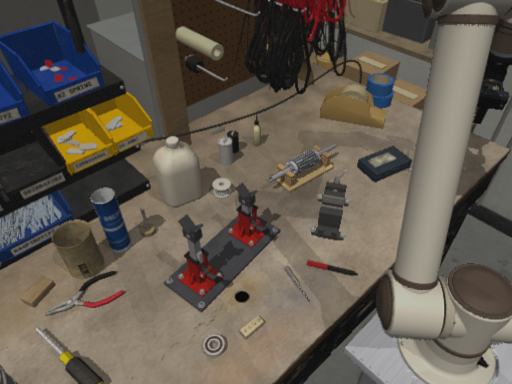

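The stands lie along about y, low one nearer the rotor. I'll look at the rotor from close by on the way.

Request:
step_arm(
  linear=[
    [-44, 16, -14],
    [-44, 16, -14],
    [-44, 16, -14],
    [-44, 16, -14],
    [-44, 16, -14],
    [-44, 16, -14],
    [-44, 16, -14],
    [-44, 16, -14],
    [-44, 16, -14],
    [-44, 16, -14],
  ],
  delta_rot=[
    [0, 0, 0],
    [0, 0, 0],
    [0, 0, 0],
    [0, 0, 0],
    [0, 0, 0],
    [0, 0, 0],
    [0, 0, 0],
    [0, 0, 0],
    [0, 0, 0],
    [0, 0, 0],
  ],
  grip=[87, 87, 87, 87, 87, 87, 87, 87, 87, 87],
)

```text
time_s: 2.15
tcp_pos: [0.6026, -0.2172, 0.3338]
ee_rot: [[-0.894, -0.448, 0.0], [-0.448, 0.894, -0.0], [-0.0, -0.0, -1.0]]
wrist_force: [0.5, -0.3, -0.0]
gripper_width: 0.997
gripper_force: 0.0
```

```bash
cat > b.py <<'E'
from h import *
import sys
np.set_printoptions(precision=4,suppress=True)
c=cap("wrist"); cv2.imwrite(f"pics/{sys.argv[1]}.png",c["img"][:,:,::-1])
s=sense();print(s["time_s"],s["tcp_pos"],s["ee_rot"],s["wrist_force"]);print(np.array(c["mount"]))
for a in sys.argv[2:]:
    l,z=a.split(":");z=float(z)
    for k in landmark_of("wrist",l)[:2]: print(l,round(k["score"],2),np.round(k["point"],1),onz(c,k["point"],z))
    for k in silhouettes("wrist",l)[:2]:
        r=cv2.minAreaRect(np.argwhere(k["mask"])[:,::-1].astype(np.float32))
        print(" mask",round(k["score"],2),k["mask"].sum(),onz(c,r[0],z)); 
        b=cv2.boxPoints(r);m=[onz(c,(b[i]+b[(i+1)%4])/2,z) for i in range(4)]
        for i in(0,1):
            d=m[i]-m[i+2];print("   axis len",np.linalg.norm(d),"deg",np.degrees(np.arctan2(d[1],d[0])))
E
python3 b.py w1 rotor_mid:0.05 low_stand:0.01 set_vee:0.2 rest_plate:0.01
```

```text
2.2 [ 0.6068 -0.2139  0.3346] [[-0.8919 -0.4522  0.0047]
 [-0.4522  0.8919 -0.0002]
 [-0.0041 -0.0023 -1.    ]] [ 3.0122 -0.4145  1.6742]
[[ 0.0005  0.966   0.2585  0.0696]
 [ 1.     -0.0004 -0.0004 -0.0003]
 [-0.0003  0.2585 -0.966  -0.1919]
 [ 0.      0.      0.      1.    ]]
 mask 0.77 3749 [ 0.6056 -0.2073  0.05  ]
   axis len 0.2875375204013113 deg -95.08247240597447
   axis len 0.05433324140725585 deg 175.43360675534674
low_stand 0.8 [443.9 200.2] [0.5347 0.1005 0.01  ]
 mask 0.7 3308 [0.5129 0.122  0.01  ]
   axis len 0.1055299844134051 deg -142.77140602262233
   axis len 0.16955992709433756 deg 117.84468687681651
rest_plate 0.94 [489.7 213.4] [0.5182 0.1868 0.01  ]
 mask 0.68 3289 [0.5312 0.1235 0.01  ]
   axis len 0.2085001961253084 deg -81.55009363600547
   axis len 0.13647268065903334 deg -162.76889565830862
```

Request:
step_arm(
  linear=[
    [-12.4, 45, -8],
    [-12.4, 45, -8],
    [-12.4, 45, -8],
    [-12.4, 45, -8],
    [-12.4, 45, -8],
    [-12.4, 45, -8],
    [-12.4, 45, -8],
    [-12.4, 45, -8],
    [0, 0, 0],
    [0, 0, 0],
  ],
  delta_rot=[
    [0, 0, 0],
    [0, 0, 0],
    [0, 0, 0],
    [0, 0, 0],
    [0, 0, 0],
    [0, 0, 0],
    [0, 0, 0.16],
    [0, 0, 0.16],
    [0, 0, 0],
    [0, 0, 0],
  ],
  grip=[87, 87, 87, 87, 87, 87, 87, 87, 87, 87],
)

```text
time_s: 3.85
tcp_pos: [0.5363, 0.148, 0.3971]
ee_rot: [[-0.99, -0.144, -0.0], [-0.144, 0.99, -0.0], [0.0, -0.0, -1.0]]
wrist_force: [-0.2, -0.3, -0.0]
gripper_width: 0.999
gripper_force: 0.0
```

```bash
python3 b.py w2 low_stand:0.01 set_vee:0.2 rest_plate:0.01 pawl:0.058
```

```text
3.9 [0.5364 0.1476 0.3971] [[-0.9896 -0.1436 -0.0002]
 [-0.1436  0.9896 -0.0003]
 [ 0.0002 -0.0003 -1.    ]] [-0.2266  0.08   -0.0783]
[[ 0.0005  0.966   0.2584  0.0696]
 [ 1.     -0.0004 -0.0004 -0.    ]
 [-0.0003  0.2584 -0.966  -0.1919]
 [ 0.      0.      0.      1.    ]]
low_stand 0.82 [232.7 145.3] [0.5395 0.0987 0.01  ]
 mask 0.92 2407 [0.5293 0.0962 0.01  ]
   axis len 0.13130242476667642 deg -172.92249137811163
   axis len 0.07608820063053329 deg 98.29726537274708
set_vee 0.84 [374.3 158.4] [0.5064 0.287  0.2   ]
 mask 0.81 3440 [0.4881 0.2567 0.2   ]
   axis len 0.09189472595348569 deg -85.97422250805278
   axis len 0.09602383269985171 deg -171.98138627170385
rest_plate 0.87 [285.3 138.9] [0.5143 0.1915 0.01  ]
pawl 0.86 [228.2 130.2] [0.51   0.0916 0.058 ]
pawl 0.44 [ 53.9 161.1] [ 0.6037 -0.1969  0.058 ]
 mask 0.68 263 [0.4928 0.09   0.058 ]
   axis len 0.05276600235172691 deg -173.0639944893521
   axis len 0.017996009744852718 deg 98.27722200375342
```

View pics/w2.png

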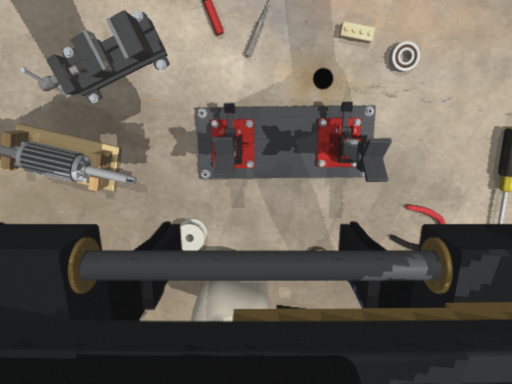

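The plate spans about (197,105)–(385,178), bolts at (203,114), (369,112), (205,174); pawl tails on the robot side at (229,107),(347,106). Low stand left.

```bash
cat > c.py <<'E'
from h import *
np.set_printoptions(precision=4,suppress=True)
c=cap("wrist"); 
B=[onz(c,p,.013) for p in[(203,114),(369,112),(205,174)]]
print(B,"mid",(B[1]+B[2])/2,"yaw",np.degrees(np.arctan2(*(B[1]-B[0])[1::-1])),np.degrees(np.arctan2(*(B[2]-B[0])[1::-1])),np.linalg.norm(B[1]-B[0]),np.linalg.norm(B[2]-B[0]))
m=(B[1]+B[2])/2; a=np.radians(98.3); ey=np.array([np.cos(a),np.sin(a),0])
low=m-.095*ey; low[2]=.01; print("low",low,"set",m+.095*ey)
im=cv2.resize(c["img"][90:200,180:400,::-1],None,fx=3.6,fy=3.6,interpolation=cv2.INTER_CUBIC)
ex=np.array([ey[1],-ey[0],0])
def box(o,hx,hy,z,col):
    P=np.array([(proj(c,o+ex*i*hx+ey*j*hy+[0,0,z])-[180,90])*3.6 for i,j in[(-1,-1),(1,-1),(1,1),(-1,1)]]).astype(int)
    cv2.polylines(im,[P],True,col,1)
box(m*[1,1,0],.065,.16,.01,(0,255,0))
box(low,.018,.013,.141,(255,255,0));box(low,.0225,.013,.17,(0,255,255));box(m*[1,1,0]+.095*ey,.0225,.013,.22,(0,255,255))
cv2.imwrite("pics/ov.png",im)
E
python3 c.py
```

```text
[array([0.4922, 0.0406, 0.013 ]), array([0.4462, 0.3305, 0.013 ]), array([0.5994, 0.055 , 0.013 ])] mid [0.5228 0.1928 0.013 ] yaw 99.01582230448763 7.675813891784275 0.2935224229849942 0.10812707419932294
low [0.5365 0.0988 0.01  ] set [0.5091 0.2868 0.013 ]
```

View pics/ov.png

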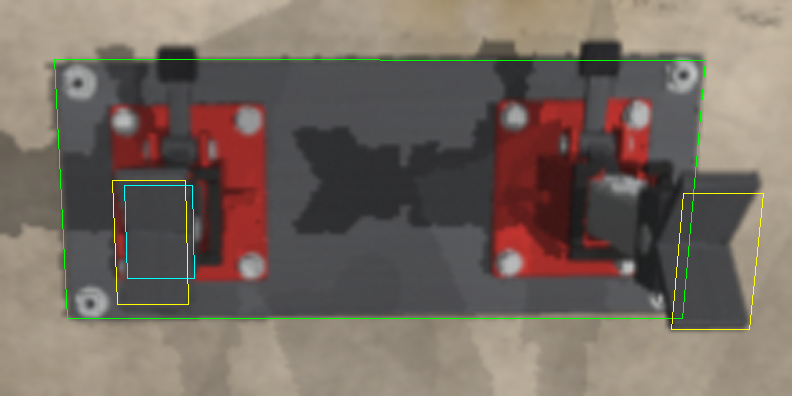

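Request:
step_arm(
  linear=[
    [5.2, -24, 0],
    [5.2, -24.5, 0],
    [0, 0, 50],
    [0, 0, 50],
    [0, 0, 50],
    [0, 0, 40],
    [0, 0, 0],
  ],
  delta_rot=[
    [0, 0, 0],
    [0, 0, 0],
    [0, 0, 0],
    [0, 0, 0],
    [0, 0, 0],
    [0, 0, 0],
    [0, 0, 0],
  ],
  grip=[87, 87, 87, 87, 87, 87, 87],
)

```text
time_s: 5.22
tcp_pos: [0.5312, 0.0984, 0.2043]
ee_rot: [[-0.99, -0.144, -0.007], [-0.144, 0.99, -0.003], [0.007, -0.002, -1.0]]
wrist_force: [-0.0, -1.3, 0.3]
gripper_width: 1.003
gripper_force: 0.0
```

Run:
```python
from h import *
C=[cap(n)["img"][:,:,::-1] for n in("wrist","scene","side")]
a=cv2.resize(C[0],(400,300))
b=[cv2.resize(x[150:270,180:300],(400,400),interpolation=cv2.INTER_CUBIC)[:300] for x in C[1:]]
cv2.imwrite("pics/n1.png",np.vstack([np.hstack([a,cv2.resize(C[0][80:380,56:456],(400,300))]),np.hstack(b)]))
```

```text
(no output)
```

View pics/n1.png

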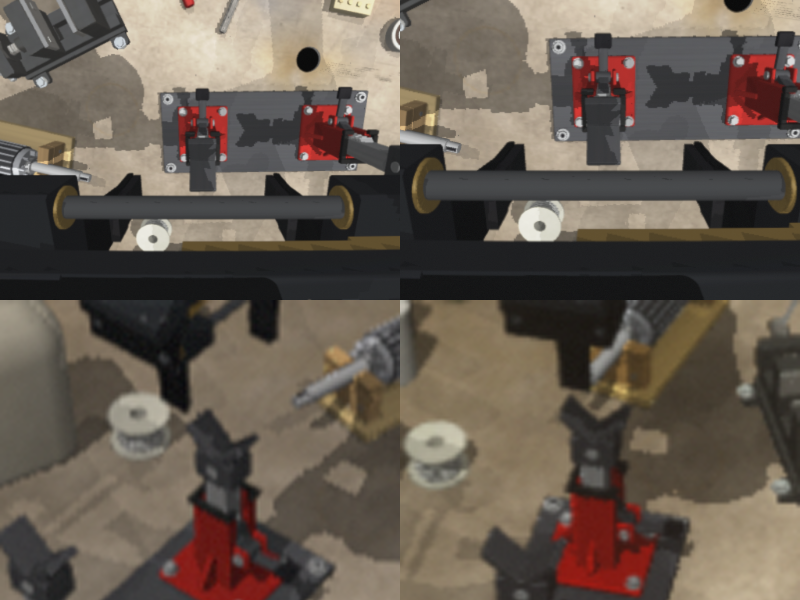

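The vee is centred between the fingers (col ≈202 of 400 in the wrist view). Descend and close.

Request:
step_arm(
  linear=[
    [-1, 0, 20],
    [0, 0, 20],
    [0, 0, 20],
    [0, 0, 15],
    [0, 0, 11],
    [0, 0, 0],
    [0, 0, 0],
  ],
  delta_rot=[
    [0, 0, 0],
    [0, 0, 0],
    [0, 0, 0],
    [0, 0, 0],
    [0, 0, 0],
    [0, 0, 0],
    [0, 0, 0],
  ],
  grip=[60, 50, 50, 50, 50, 50, 50],
)

```text
time_s: 6.25
tcp_pos: [0.5348, 0.0996, 0.1219]
ee_rot: [[-0.99, -0.145, 0.001], [-0.145, 0.99, 0.0], [-0.001, 0.0, -1.0]]
wrist_force: [-0.1, 0.5, 0.5]
gripper_width: 0.575
gripper_force: 0.0
```

Request:
step_arm(
  linear=[
    [0, 0, 0],
    [0, 0, 0],
    [0, 0, 0],
    [0, 0, 0],
    [0, 0, 0],
    [0, 0, 0],
  ],
  delta_rot=[
    [0, 0, 0],
    [0, 0, 0],
    [0, 0, 0],
    [0, 0, 0],
    [0, 0, 0],
    [0, 0, 0],
  ],
  grip=[40, 32, 28, 24, 20, 20],
)

```text
time_s: 7.0
tcp_pos: [0.5343, 0.0981, 0.1213]
ee_rot: [[-0.989, -0.145, -0.0], [-0.145, 0.989, -0.002], [0.0, -0.002, -1.0]]
wrist_force: [1.7, -4.4, 0.1]
gripper_width: 0.293
gripper_force: 30.0
```

Request:
step_arm(
  linear=[
    [0, -0.5, -2],
    [0, 0, -2],
    [0, 0, -2],
    [0, 0, 0],
  ],
  delta_rot=[
    [0, 0, 0],
    [0, 0, 0],
    [0, 0, 0],
    [0, 0, 0],
  ],
  grip=[20, 20, 20, 20],
)

```text
time_s: 7.5
tcp_pos: [0.5343, 0.0981, 0.1267]
ee_rot: [[-0.989, -0.145, -0.0], [-0.145, 0.989, -0.001], [0.001, -0.001, -1.0]]
wrist_force: [2.7, -4.5, -3.6]
gripper_width: 0.292
gripper_force: 30.0
```

Request:
step_arm(
  linear=[
    [0, 0, -1],
    [0, 0, -1],
    [0, 0, 0],
  ],
  delta_rot=[
    [0, 0, 0],
    [0, 0, 0],
    [0, 0, 0],
  ],
  grip=[20, 20, 20],
)

```text
time_s: 7.88
tcp_pos: [0.5342, 0.0981, 0.1271]
ee_rot: [[-0.99, -0.144, -0.001], [-0.144, 0.99, -0.001], [0.001, -0.001, -1.0]]
wrist_force: [6.1, -4.2, -11.5]
gripper_width: 0.295
gripper_force: 30.0
```

Request:
step_arm(
  linear=[
    [0, 0, -1],
    [0, 0, 0],
  ],
  delta_rot=[
    [0, 0, 0],
    [0, 0, 0],
  ],
  grip=[20, 20],
)

```text
time_s: 8.12
tcp_pos: [0.5342, 0.0981, 0.1277]
ee_rot: [[-0.99, -0.144, -0.002], [-0.144, 0.99, -0.001], [0.002, -0.001, -1.0]]
wrist_force: [5.6, -4.8, -12.5]
gripper_width: 0.295
gripper_force: 30.0
```

Request:
step_arm(
  linear=[
    [0, 0, -1],
    [0, 0, 0],
  ],
  delta_rot=[
    [0, 0, 0],
    [0, 0, 0],
  ],
  grip=[20, 20],
)

```text
time_s: 8.38
tcp_pos: [0.5342, 0.098, 0.1288]
ee_rot: [[-0.99, -0.144, -0.002], [-0.144, 0.99, -0.001], [0.002, -0.001, -1.0]]
wrist_force: [6.1, -6.9, -11.2]
gripper_width: 0.295
gripper_force: 30.0
```

Request:
step_arm(
  linear=[
    [0, 0, -1],
    [0, 0, 0],
  ],
  delta_rot=[
    [0, 0, 0],
    [0, 0, 0],
  ],
  grip=[20, 20],
)

```text
time_s: 8.62
tcp_pos: [0.5342, 0.0981, 0.1299]
ee_rot: [[-0.99, -0.144, -0.001], [-0.144, 0.99, -0.001], [0.002, -0.001, -1.0]]
wrist_force: [7.3, -4.9, -10.9]
gripper_width: 0.294
gripper_force: 30.0
```

Request:
step_arm(
  linear=[
    [0, 0, -1],
    [0, 0, 0],
  ],
  delta_rot=[
    [0, 0, 0],
    [0, 0, 0],
  ],
  grip=[20, 20],
)

```text
time_s: 8.88
tcp_pos: [0.5342, 0.0981, 0.1308]
ee_rot: [[-0.99, -0.144, -0.001], [-0.144, 0.99, -0.001], [0.002, -0.001, -1.0]]
wrist_force: [5.8, -5.3, -11.2]
gripper_width: 0.29
gripper_force: 30.0
```

Request:
step_arm(
  linear=[
    [0, 0, -1],
    [0, 0, 0],
  ],
  delta_rot=[
    [0, 0, 0],
    [0, 0, 0],
  ],
  grip=[20, 20],
)

```text
time_s: 9.12
tcp_pos: [0.5343, 0.0981, 0.1321]
ee_rot: [[-0.99, -0.144, -0.001], [-0.144, 0.99, -0.001], [0.002, -0.001, -1.0]]
wrist_force: [5.8, -4.4, -10.3]
gripper_width: 0.295
gripper_force: 30.0
```

Request:
step_arm(
  linear=[
    [0, 0, -1],
    [0, 0, 0],
  ],
  delta_rot=[
    [0, 0, 0],
    [0, 0, 0],
  ],
  grip=[20, 20],
)

```text
time_s: 9.38
tcp_pos: [0.5343, 0.0981, 0.1344]
ee_rot: [[-0.99, -0.144, -0.001], [-0.144, 0.99, -0.001], [0.001, -0.001, -1.0]]
wrist_force: [3.0, -4.6, -4.2]
gripper_width: 0.289
gripper_force: 30.0
```

Request:
step_arm(
  linear=[
    [0, 0, -1],
    [0, 0, -1],
    [0, 0, 0],
  ],
  delta_rot=[
    [0, 0, 0],
    [0, 0, 0],
    [0, 0, 0],
  ],
  grip=[20, 20, 20],
)

```text
time_s: 9.75
tcp_pos: [0.5343, 0.0981, 0.1366]
ee_rot: [[-0.989, -0.145, -0.001], [-0.145, 0.989, -0.001], [0.001, -0.001, -1.0]]
wrist_force: [3.4, -3.2, -4.1]
gripper_width: 0.291
gripper_force: 30.0
```

Request:
step_arm(
  linear=[
    [0, 0, -1],
    [0, 0, 0],
  ],
  delta_rot=[
    [0, 0, 0],
    [0, 0, 0],
  ],
  grip=[20, 20],
)

```text
time_s: 10.0
tcp_pos: [0.5342, 0.0981, 0.1369]
ee_rot: [[-0.99, -0.144, -0.001], [-0.144, 0.99, -0.001], [0.001, -0.001, -1.0]]
wrist_force: [4.0, -3.7, -6.6]
gripper_width: 0.293
gripper_force: 30.0
```

Request:
step_arm(
  linear=[
    [0, 0, -1],
    [0, 0, 0],
  ],
  delta_rot=[
    [0, 0, 0],
    [0, 0, 0],
  ],
  grip=[20, 20],
)

```text
time_s: 10.25
tcp_pos: [0.5342, 0.0981, 0.1371]
ee_rot: [[-0.99, -0.144, -0.001], [-0.144, 0.99, -0.001], [0.002, -0.001, -1.0]]
wrist_force: [5.7, -4.7, -11.0]
gripper_width: 0.297
gripper_force: 30.0
```

Request:
step_arm(
  linear=[
    [0, 0, -1],
    [0, 0, 0],
  ],
  delta_rot=[
    [0, 0, 0],
    [0, 0, 0],
  ],
  grip=[20, 20],
)

```text
time_s: 10.5
tcp_pos: [0.5341, 0.0981, 0.1376]
ee_rot: [[-0.99, -0.144, -0.002], [-0.144, 0.99, -0.001], [0.002, -0.001, -1.0]]
wrist_force: [6.3, -4.6, -12.8]
gripper_width: 0.294
gripper_force: 30.0
```

Request:
step_arm(
  linear=[
    [0, 0, -1],
    [0, 0, 0],
  ],
  delta_rot=[
    [0, 0, 0],
    [0, 0, 0],
  ],
  grip=[20, 20],
)

```text
time_s: 10.75
tcp_pos: [0.5342, 0.0981, 0.1388]
ee_rot: [[-0.99, -0.144, -0.002], [-0.144, 0.99, -0.001], [0.002, -0.001, -1.0]]
wrist_force: [7.1, -6.1, -11.0]
gripper_width: 0.29
gripper_force: 30.0
```

Request:
step_arm(
  linear=[
    [0, 0, -1],
    [0, 0, 0],
  ],
  delta_rot=[
    [0, 0, 0],
    [0, 0, 0],
  ],
  grip=[20, 20],
)

```text
time_s: 11.0
tcp_pos: [0.5342, 0.0981, 0.1399]
ee_rot: [[-0.99, -0.144, -0.002], [-0.144, 0.99, -0.001], [0.002, -0.001, -1.0]]
wrist_force: [6.6, -6.2, -10.8]
gripper_width: 0.296
gripper_force: 30.0
```

Request:
step_arm(
  linear=[
    [0, 0, -1],
    [0, 0, 0],
  ],
  delta_rot=[
    [0, 0, 0],
    [0, 0, 0],
  ],
  grip=[20, 20],
)

```text
time_s: 11.25
tcp_pos: [0.5342, 0.0981, 0.1408]
ee_rot: [[-0.99, -0.144, -0.002], [-0.144, 0.99, -0.001], [0.002, -0.001, -1.0]]
wrist_force: [7.1, -6.6, -11.8]
gripper_width: 0.293
gripper_force: 30.0
```

Request:
step_arm(
  linear=[
    [0, 0, -1],
    [0, 0, 0],
  ],
  delta_rot=[
    [0, 0, 0],
    [0, 0, 0],
  ],
  grip=[20, 20],
)

```text
time_s: 11.5
tcp_pos: [0.5342, 0.0981, 0.142]
ee_rot: [[-0.99, -0.144, -0.002], [-0.144, 0.99, -0.001], [0.002, -0.001, -1.0]]
wrist_force: [6.8, -5.6, -10.4]
gripper_width: 0.293
gripper_force: 30.0
```

Request:
step_arm(
  linear=[
    [0, 0, -1],
    [0, 0, 0],
  ],
  delta_rot=[
    [0, 0, 0],
    [0, 0, 0],
  ],
  grip=[20, 20],
)

```text
time_s: 11.75
tcp_pos: [0.5343, 0.0981, 0.1443]
ee_rot: [[-0.99, -0.144, -0.001], [-0.144, 0.99, -0.002], [0.001, -0.001, -1.0]]
wrist_force: [3.5, -4.4, -4.9]
gripper_width: 0.295
gripper_force: 30.0
```

Request:
step_arm(
  linear=[
    [0, 0, -1],
    [0, 0, -1],
    [0, 0, -1],
    [0, 0, -1],
    [0, 0, 0],
  ],
  delta_rot=[
    [0, 0, 0],
    [0, 0, 0],
    [0, 0, 0],
    [0, 0, 0],
    [0, 0, 0],
  ],
  grip=[20, 20, 20, 20, 20],
)

```text
time_s: 12.38
tcp_pos: [0.5342, 0.0981, 0.1471]
ee_rot: [[-0.99, -0.144, -0.001], [-0.144, 0.99, -0.001], [0.002, -0.001, -1.0]]
wrist_force: [5.4, -5.6, -12.1]
gripper_width: 0.295
gripper_force: 30.0
```

Request:
step_arm(
  linear=[
    [0, 0, -1],
    [0, 0, -1],
    [0, 0, -1],
    [0, 0, -1],
    [0, 0, 0],
  ],
  delta_rot=[
    [0, 0, 0],
    [0, 0, 0],
    [0, 0, 0],
    [0, 0, 0],
    [0, 0, 0],
  ],
  grip=[20, 20, 20, 20, 20],
)

```text
time_s: 13.0
tcp_pos: [0.5342, 0.0981, 0.1506]
ee_rot: [[-0.99, -0.144, -0.002], [-0.144, 0.99, -0.001], [0.002, -0.001, -1.0]]
wrist_force: [5.9, -4.2, -11.1]
gripper_width: 0.291
gripper_force: 30.0
```

Request:
step_arm(
  linear=[
    [0, 0, -1],
    [0, 0, 0],
  ],
  delta_rot=[
    [0, 0, 0],
    [0, 0, 0],
  ],
  grip=[20, 20],
)

```text
time_s: 13.25
tcp_pos: [0.5342, 0.0981, 0.1518]
ee_rot: [[-0.99, -0.144, -0.002], [-0.144, 0.99, -0.001], [0.002, -0.001, -1.0]]
wrist_force: [6.0, -3.4, -11.0]
gripper_width: 0.292
gripper_force: 30.0
```

Request:
step_arm(
  linear=[
    [0, 0, -1],
    [0, 0, 0],
  ],
  delta_rot=[
    [0, 0, 0],
    [0, 0, 0],
  ],
  grip=[20, 20],
)

```text
time_s: 13.5
tcp_pos: [0.5343, 0.0981, 0.1543]
ee_rot: [[-0.99, -0.144, -0.001], [-0.144, 0.99, -0.002], [0.001, -0.001, -1.0]]
wrist_force: [4.2, -4.3, -4.3]
gripper_width: 0.292
gripper_force: 30.0
```

Request:
step_arm(
  linear=[
    [0, 0, -1],
    [0, 0, -1],
    [0, 0, 0],
  ],
  delta_rot=[
    [0, 0, 0],
    [0, 0, 0],
    [0, 0, 0],
  ],
  grip=[20, 20, 20],
)

```text
time_s: 13.88
tcp_pos: [0.5343, 0.0981, 0.1566]
ee_rot: [[-0.99, -0.144, -0.001], [-0.144, 0.99, -0.001], [0.001, -0.001, -1.0]]
wrist_force: [2.9, -4.2, -4.0]
gripper_width: 0.295
gripper_force: 30.0
```

Request:
step_arm(
  linear=[
    [0, 0, -1],
    [0, 0, -1],
    [0, 0, 0],
  ],
  delta_rot=[
    [0, 0, 0],
    [0, 0, 0],
    [0, 0, 0],
  ],
  grip=[20, 20, 20],
)

```text
time_s: 14.25
tcp_pos: [0.5342, 0.0981, 0.1571]
ee_rot: [[-0.99, -0.144, -0.002], [-0.144, 0.99, -0.001], [0.002, -0.001, -1.0]]
wrist_force: [6.5, -4.3, -10.5]
gripper_width: 0.295
gripper_force: 30.0
```

Third click passed; now the fourth, plus about 2 mm.

Request:
step_arm(
  linear=[
    [0, 0, -1],
    [0, 0, -1],
    [0, 0, -1],
    [0, 0, -1],
    [0, 0, 0],
  ],
  delta_rot=[
    [0, 0, 0],
    [0, 0, 0],
    [0, 0, 0],
    [0, 0, 0],
    [0, 0, 0],
  ],
  grip=[20, 20, 20, 20, 20],
)

```text
time_s: 14.88
tcp_pos: [0.5342, 0.0981, 0.1605]
ee_rot: [[-0.99, -0.144, -0.002], [-0.144, 0.99, -0.001], [0.002, -0.001, -1.0]]
wrist_force: [7.1, -3.6, -12.0]
gripper_width: 0.291
gripper_force: 30.0
```

Request:
step_arm(
  linear=[
    [0, 0, -1],
    [0, 0, 0],
  ],
  delta_rot=[
    [0, 0, 0],
    [0, 0, 0],
  ],
  grip=[20, 20],
)

```text
time_s: 15.12
tcp_pos: [0.5342, 0.0981, 0.1617]
ee_rot: [[-0.99, -0.144, -0.002], [-0.144, 0.99, -0.001], [0.002, -0.001, -1.0]]
wrist_force: [7.1, -6.9, -10.5]
gripper_width: 0.289
gripper_force: 30.0
```

Request:
step_arm(
  linear=[
    [0, 0, -1],
    [0, 0, 0],
    [0, 0, 0],
  ],
  delta_rot=[
    [0, 0, 0],
    [0, 0, 0],
    [0, 0, 0],
  ],
  grip=[20, 20, 20],
)

```text
time_s: 15.5
tcp_pos: [0.5343, 0.0981, 0.1644]
ee_rot: [[-0.99, -0.144, -0.001], [-0.144, 0.99, -0.001], [0.001, -0.001, -1.0]]
wrist_force: [3.4, -4.1, -5.0]
gripper_width: 0.298
gripper_force: 30.0
```

Request:
step_arm(
  linear=[
    [0, 0, -1],
    [0, 0, -1],
    [0, 0, 0],
    [0, 0, 0],
  ],
  delta_rot=[
    [0, 0, 0],
    [0, 0, 0],
    [0, 0, 0],
    [0, 0, 0],
  ],
  grip=[20, 20, 20, 20],
)

```text
time_s: 16.0
tcp_pos: [0.5343, 0.0981, 0.1666]
ee_rot: [[-0.99, -0.145, -0.001], [-0.145, 0.99, -0.001], [0.001, -0.001, -1.0]]
wrist_force: [2.7, -4.4, -3.8]
gripper_width: 0.299
gripper_force: 30.0
```

Request:
step_arm(
  linear=[
    [0, 0, 1],
    [0, 0, 1],
    [0, 0, 1],
    [0, 0, 0],
  ],
  delta_rot=[
    [0, 0, 0],
    [0, 0, 0],
    [0, 0, 0],
    [0, 0, 0],
  ],
  grip=[20, 20, 20, 20],
)

```text
time_s: 16.5
tcp_pos: [0.5343, 0.0981, 0.1646]
ee_rot: [[-0.989, -0.145, 0.0], [-0.145, 0.989, -0.001], [-0.0, -0.001, -1.0]]
wrist_force: [1.3, -6.3, -0.1]
gripper_width: 0.295
gripper_force: 30.0
```

Request:
step_arm(
  linear=[
    [0, 0, 1],
    [0, 0, 1],
    [0, 0, 0],
  ],
  delta_rot=[
    [0, 0, 0],
    [0, 0, 0],
    [0, 0, 0],
  ],
  grip=[20, 20, 20],
)

```text
time_s: 16.88
tcp_pos: [0.5344, 0.0981, 0.1632]
ee_rot: [[-0.989, -0.145, 0.001], [-0.145, 0.989, -0.001], [-0.0, -0.001, -1.0]]
wrist_force: [1.0, -5.0, 2.3]
gripper_width: 0.289
gripper_force: 30.0
```

Request:
step_arm(
  linear=[
    [0, 0, 1],
    [0, 0, 1],
    [0, 0, 0],
  ],
  delta_rot=[
    [0, 0, 0],
    [0, 0, 0],
    [0, 0, 0],
  ],
  grip=[20, 20, 20],
)

```text
time_s: 17.25
tcp_pos: [0.5345, 0.0981, 0.1629]
ee_rot: [[-0.989, -0.145, 0.002], [-0.145, 0.989, -0.001], [-0.002, -0.002, -1.0]]
wrist_force: [-2.6, -5.1, 10.3]
gripper_width: 0.291
gripper_force: 30.0
```

Request:
step_arm(
  linear=[
    [0, 0, 1],
    [0, 0, 1],
    [0, 0, 0],
  ],
  delta_rot=[
    [0, 0, 0],
    [0, 0, 0],
    [0, 0, 0],
  ],
  grip=[20, 20, 20],
)

```text
time_s: 17.62
tcp_pos: [0.5346, 0.0981, 0.1626]
ee_rot: [[-0.989, -0.146, 0.003], [-0.146, 0.989, -0.001], [-0.003, -0.002, -1.0]]
wrist_force: [-5.6, -4.6, 16.4]
gripper_width: 0.292
gripper_force: 30.0
```

Request:
step_arm(
  linear=[
    [0, 0, 0.5],
    [0, 0, 0],
    [0, 0, 0],
  ],
  delta_rot=[
    [0, 0, 0],
    [0, 0, 0],
    [0, 0, 0],
  ],
  grip=[20, 20, 20],
)

```text
time_s: 18.0
tcp_pos: [0.5347, 0.0981, 0.1626]
ee_rot: [[-0.989, -0.146, 0.003], [-0.146, 0.989, -0.001], [-0.003, -0.002, -1.0]]
wrist_force: [-5.9, -4.8, 19.1]
gripper_width: 0.292
gripper_force: 30.0
```

Request:
step_arm(
  linear=[
    [0, 0, 0.5],
    [0, 0, 0],
    [0, 0, 0],
    [0, 0, 0],
  ],
  delta_rot=[
    [0, 0, 0],
    [0, 0, 0],
    [0, 0, 0],
    [0, 0, 0],
  ],
  grip=[20, 20, 20, 20],
)

```text
time_s: 18.5
tcp_pos: [0.5347, 0.0981, 0.1625]
ee_rot: [[-0.989, -0.146, 0.004], [-0.146, 0.989, -0.001], [-0.003, -0.002, -1.0]]
wrist_force: [-7.7, -5.2, 20.3]
gripper_width: 0.292
gripper_force: 30.0
```

Request:
step_arm(
  linear=[
    [0, 0, -1.5],
    [0, 0, -1.5],
    [0, 0, -1.5],
    [0, 0, -0.5],
    [0, 0, 0],
  ],
  delta_rot=[
    [0, 0, 0],
    [0, 0, 0],
    [0, 0, 0],
    [0, 0, 0],
    [0, 0, 0],
  ],
  grip=[20, 20, 20, 20, 20],
)

```text
time_s: 19.12
tcp_pos: [0.5344, 0.0981, 0.1631]
ee_rot: [[-0.989, -0.145, 0.001], [-0.145, 0.989, -0.001], [-0.0, -0.001, -1.0]]
wrist_force: [-0.3, -5.4, 2.7]
gripper_width: 0.291
gripper_force: 30.0
```

Request:
step_arm(
  linear=[
    [0, 0, 0],
    [0, 0, 0],
    [0, 0, 0],
    [0, 0, 0],
    [0, 0, 0],
  ],
  delta_rot=[
    [0, 0, 0],
    [0, 0, 0],
    [0, 0, 0],
    [0, 0, 0],
    [0, 0, 0],
  ],
  grip=[30, 50, 70, 87, 87],
)

```text
time_s: 19.75
tcp_pos: [0.5342, 0.0991, 0.1621]
ee_rot: [[-0.99, -0.144, -0.0], [-0.144, 0.99, 0.0], [0.0, 0.0, -1.0]]
wrist_force: [0.1, 0.4, -0.8]
gripper_width: 0.715
gripper_force: 0.0
```

Request:
step_arm(
  linear=[
    [0, 0, -30],
    [0, 0, -50],
    [0, 0, -50],
    [0, 0, -50],
    [7, -48, 0],
    [0, -50, 0],
    [0, -50, 0],
    [0, -50, 0],
    [0, 0, 0],
  ],
  delta_rot=[
    [0, 0, 0],
    [0, 0, 0],
    [0, 0, 0],
    [0, 0, 0],
    [0, 0, 0],
    [0, 0, 0],
    [0, 0, 0],
    [0, 0, 0],
    [0, 0, 0],
  ],
  grip=[87, 87, 87, 87, 87, 87, 87, 87, 87],
)

```text
time_s: 20.88
tcp_pos: [0.5559, -0.1007, 0.3415]
ee_rot: [[-0.99, -0.14, -0.001], [-0.14, 0.99, -0.0], [0.001, -0.0, -1.0]]
wrist_force: [0.2, -0.0, -0.6]
gripper_width: 0.996
gripper_force: 0.0
```

```bash
python3 b.py w3 rotor_mid:0.05 low_stand:0.01 set_vee:0.2 rest_plate:0.01; python3 -c "
from station import *
print(sense()['joints'])"
```

```text
20.925 [ 0.5558 -0.0993  0.3416] [[-0.99   -0.1414 -0.0008]
 [-0.1414  0.99    0.0003]
 [ 0.0008  0.0004 -1.    ]] [ 0.4597 -0.6108 -0.5842]
[[ 0.0005  0.966   0.2584  0.0696]
 [ 1.     -0.0004 -0.0004 -0.    ]
 [-0.0003  0.2584 -0.966  -0.1919]
 [ 0.      0.      0.      1.    ]]
rotor_mid 0.75 [190.  175.8] [ 0.603  -0.2037  0.05  ]
 mask 0.82 3534 [ 0.6061 -0.2049  0.05  ]
   axis len 0.286258136082416 deg -95.64975987299918
   axis len 0.055225676463816514 deg 172.00181592259062
low_stand 0.93 [378.7 158.1] [0.5385 0.0972 0.01  ]
 mask 0.75 4858 [0.5341 0.1549 0.01  ]
   axis len 0.20863655333225006 deg -99.94619237594426
   axis len 0.12598819021228386 deg 175.6529347032758
 mask 0.64 2157 [0.4996 0.1388 0.2   ]
   axis len 0.058916433163859694 deg -161.4988971906198
   axis len 0.04819250842219422 deg 98.28557181794636
rest_plate 0.58 [432.9 154.3] [0.5193 0.1858 0.01  ]
 mask 0.86 6581 [0.5214 0.1718 0.01  ]
   axis len 0.13135978227106193 deg -163.40899889970257
   axis len 0.29412054752199496 deg 99.25569247495564
 mask 0.64 4686 [0.5338 0.1567 0.01  ]
   axis len 0.20687426667657505 deg -100.14660605545662
   axis len 0.12447105553879617 deg 175.45652245723252
[ 6.52895549e+00  1.23405924e+01  7.68303130e+00 -2.95492015e-03
 -8.53274709e+01 -8.81486356e+01]
```

View pics/w3.png

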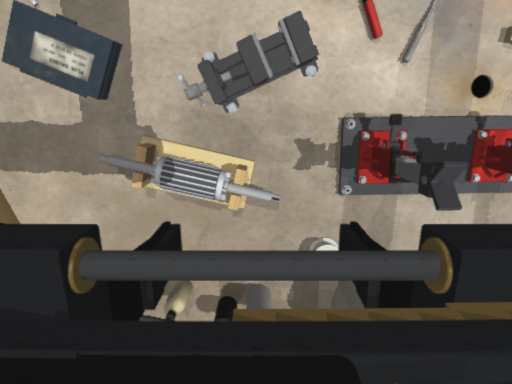

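Request:
step_arm(
  linear=[
    [-16.8, -55.4, 0],
    [-16.8, -55.4, 0],
    [0, 0, 15],
    [0, 0, 15],
    [0, 0, 15],
    [0, 0, 15],
    [0, 0, 15],
    [0, 0, 15],
    [0, 0, 15],
    [0, 0, 15],
  ],
  delta_rot=[
    [0, 0, 0],
    [0, 0, 0],
    [0, 0, -0.1665],
    [0, 0, -0.1665],
    [0, 0, -0.1665],
    [0, 0, -0.1665],
    [0, 0, -0.1665],
    [0, 0, -0.1665],
    [0, 0, -0.1665],
    [0, 0, -0.1665],
  ],
  grip=[87, 87, 87, 87, 87, 87, 87, 87, 87, 87],
)

```text
time_s: 22.58
tcp_pos: [0.6053, -0.2023, 0.2217]
ee_rot: [[-0.088, -0.996, 0.0], [-0.996, 0.088, 0.0], [-0.0, -0.0, -1.0]]
wrist_force: [-0.7, 0.4, 0.8]
gripper_width: 1.0
gripper_force: 0.0
```

Request:
step_arm(
  linear=[
    [0, 0, 0],
    [0, 0, 0],
    [0, 0, 0],
  ],
  delta_rot=[
    [0, 0, 0],
    [0, 0, 0],
    [0, 0, 0],
  ],
  grip=[87, 87, 87],
)

```text
time_s: 22.95
tcp_pos: [0.6056, -0.2029, 0.2231]
ee_rot: [[-0.095, -0.995, 0.002], [-0.995, 0.095, -0.0], [0.0, -0.002, -1.0]]
wrist_force: [0.3, 0.1, 0.3]
gripper_width: 1.002
gripper_force: 0.0
```

```bash
python3 b.py w4 rotor_mid:0.05
```

```text
23.0 [ 0.6055 -0.2029  0.223 ] [[-0.0947 -0.9955  0.0015]
 [-0.9955  0.0947 -0.0003]
 [ 0.0001 -0.0015 -1.    ]] [0.6893 0.1676 0.0593]
[[ 0.0005  0.966   0.2587  0.0703]
 [ 1.     -0.0004 -0.0002 -0.0009]
 [-0.0001  0.2587 -0.966  -0.1919]
 [ 0.      0.      0.      1.    ]]
rotor_mid 0.94 [261.6 172.2] [ 0.6048 -0.2001  0.05  ]
 mask 0.72 5878 [ 0.6053 -0.2146  0.05  ]
   axis len 0.2866847833900793 deg -95.4094513853484
   axis len 0.053382957910230476 deg 174.59510577517614
```

View pics/w4.png

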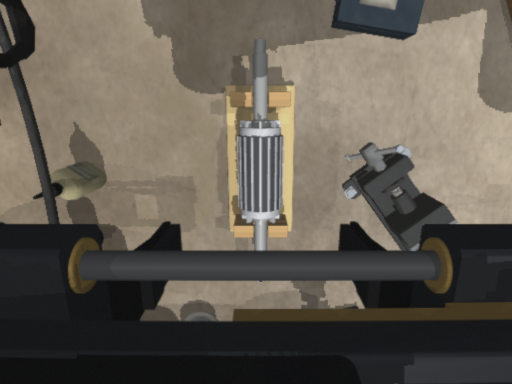

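The rotor (core rows 120–222, col 261) is centred between the fingers and aligned. Descend and grip.

Request:
step_arm(
  linear=[
    [0, 0, 40],
    [0, 0, 40],
    [0, 0, 40],
    [0, 0, 30],
    [0, 0, 20],
    [0, 0, 15],
    [0, 0, 5],
    [0, 0, 0],
    [0, 0, 0],
  ],
  delta_rot=[
    [0, 0, 0],
    [0, 0, 0],
    [0, 0, 0],
    [0, 0, 0],
    [0, 0, 0],
    [0, 0, 0],
    [0, 0, 0],
    [0, 0, 0],
    [0, 0, 0],
  ],
  grip=[87, 87, 87, 87, 87, 87, 87, 87, 87],
)

```text
time_s: 24.22
tcp_pos: [0.6059, -0.203, 0.0332]
ee_rot: [[-0.094, -0.996, 0.002], [-0.996, 0.094, -0.0], [0.0, -0.002, -1.0]]
wrist_force: [-0.2, 0.0, 0.3]
gripper_width: 1.002
gripper_force: 0.0
```

Request:
step_arm(
  linear=[
    [0, 0, 0],
    [0, 0, 0],
    [0, 0, 0],
    [0, 0, 0],
    [0, 0, 0],
    [0, 0, 0],
    [0, 0, 0],
  ],
  delta_rot=[
    [0, 0, 0],
    [0, 0, 0],
    [0, 0, 0],
    [0, 0, 0],
    [0, 0, 0],
    [0, 0, 0],
    [0, 0, 0],
  ],
  grip=[75, 65, 58, 54, 50, 45, 40],
)

```text
time_s: 25.1
tcp_pos: [0.6055, -0.2029, 0.0321]
ee_rot: [[-0.094, -0.996, 0.001], [-0.996, 0.094, -0.0], [0.0, -0.001, -1.0]]
wrist_force: [1.1, -0.4, -0.2]
gripper_width: 0.509
gripper_force: 26.7
```

Request:
step_arm(
  linear=[
    [0, 0, 0],
    [0, 0, 0],
    [0, 0, 0],
  ],
  delta_rot=[
    [0, 0, 0],
    [0, 0, 0],
    [0, 0, 0],
  ],
  grip=[40, 40, 40],
)

```text
time_s: 25.48
tcp_pos: [0.6055, -0.2029, 0.0322]
ee_rot: [[-0.094, -0.996, 0.001], [-0.996, 0.094, -0.0], [0.0, -0.001, -1.0]]
wrist_force: [2.3, -0.5, -2.1]
gripper_width: 0.51
gripper_force: 26.5
```

Run:
```python
from h import *
C=[cap(n)["img"][:,:,::-1] for n in("wrist","scene","side")]
a=cv2.resize(C[0],(400,300)); s=sense();print(s["gripper_width"],s["gripper_force"],s["wrist_force"])
b=[cv2.resize(C[1][110:230,230:390],(400,300),interpolation=3),cv2.resize(C[2][100:220,180:340],(400,300),interpolation=3)]
cv2.imwrite("pics/g.png",np.vstack([np.hstack([a,b[0]]),np.hstack([b[1],a*0])]))
```

```text
0.5044225665538801 26.447986364364624 [ 1.34282468 -0.62736703 -1.32009911]
```

View pics/g.png

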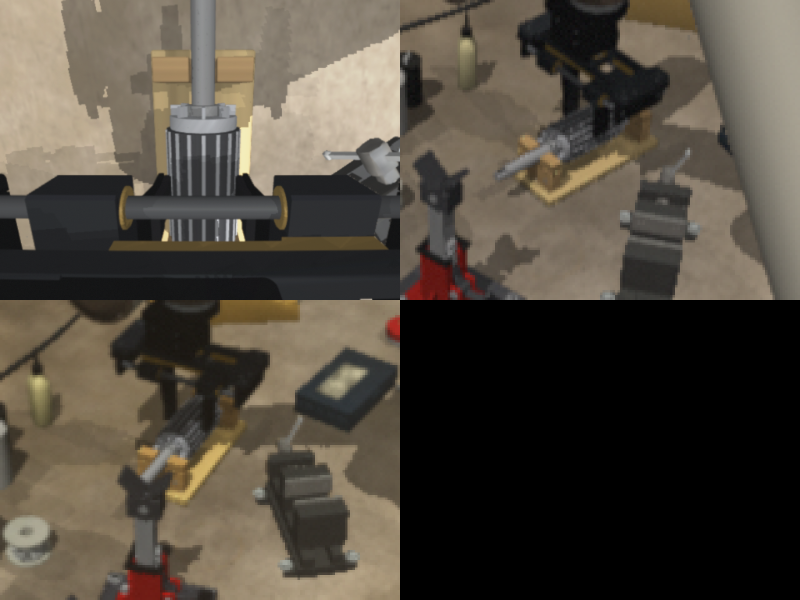

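Request:
step_arm(
  linear=[
    [0, 0, -2],
    [0, 0, -3],
    [0, 0, -5],
    [0, 0, 0],
    [0, 0, 0],
  ],
  delta_rot=[
    [0, 0, 0],
    [0, 0, 0],
    [0, 0, 0],
    [0, 0, 0],
    [0, 0, 0],
  ],
  grip=[40, 40, 40, 40, 40],
)

```text
time_s: 26.25
tcp_pos: [0.6039, -0.2028, 0.0419]
ee_rot: [[-0.094, -0.996, -0.002], [-0.996, 0.094, 0.0], [-0.0, 0.002, -1.0]]
wrist_force: [-0.4, -0.4, -6.9]
gripper_width: 0.511
gripper_force: 25.3
```

Request:
step_arm(
  linear=[
    [0, 0, -5],
    [0, 0, -10],
    [0, 0, -10],
    [0, 0, -10],
    [0, 0, 0],
    [0, 0, 0],
  ],
  delta_rot=[
    [0, 0, 0],
    [0, 0, 0],
    [0, 0, 0],
    [0, 0, 0],
    [0, 0, 0],
    [0, 0, 0],
  ],
  grip=[40, 40, 40, 40, 40, 40],
)

```text
time_s: 27.0
tcp_pos: [0.6048, -0.2027, 0.077]
ee_rot: [[-0.094, -0.996, -0.001], [-0.996, 0.094, 0.0], [-0.0, 0.001, -1.0]]
wrist_force: [-0.0, 0.6, -7.3]
gripper_width: 0.507
gripper_force: 25.3
```

Run:
```python
from h import *
np.set_printoptions(precision=4,suppress=True)
s=sense();print(s["tcp_pos"],s["wrist_force"],s["moment"],s["gripper_width"])
R=[]
C={n:cap(n) for n in("scene","side","wrist")}
for n in C:
    for k in silhouettes(n,"rotor_mid")[:2]:
        print(n,k["score"],k["point"],k["mask"].sum())
    for k in landmark_of(n,"rotor_mid")[:2]: print(n,k["score"],k["point"],onz(C[n],k["point"],s["tcp_pos"][2]+.019))
a=[cv2.resize(C["scene"]["img"][110:230,230:390,::-1],(400,300),interpolation=3),cv2.resize(C["side"]["img"][100:220,180:340,::-1],(400,300),interpolation=3)]
cv2.imwrite("pics/g2.png",np.hstack(a))
```

```text
[ 0.6048 -0.2027  0.077 ] [-0.0072  0.6136 -7.2729] [ 0.05    0.0712 -0.007 ] 0.5072999938909553
scene 0.65 [298.1, 154.8] 496
scene 0.6 [307.6, 151.9] [ 0.5918 -0.2023  0.096 ]
scene 0.56 [221.2, 189.7] [0.6426 0.0977 0.096 ]
side 0.97 [250.0, 145.5] 442
side 0.64 [255.4, 138.8] [ 0.6059 -0.2067  0.096 ]
side 0.27 [289.7, 302.4] [0.3128 0.3417 0.096 ]
wrist 0.75 [257.9, 179.5] 16924
wrist 0.9 [261.1, 234.3] [ 0.6048 -0.2016  0.096 ]
```

View pics/g2.png

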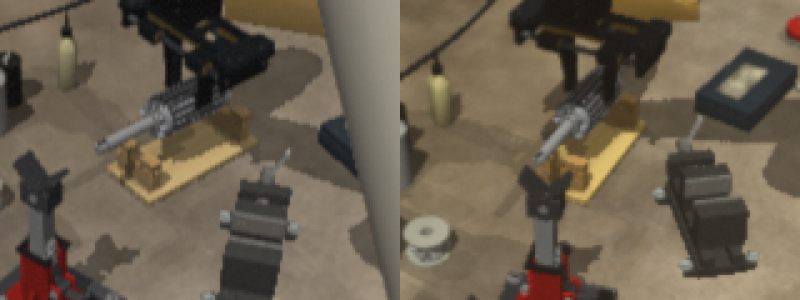

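Request:
step_arm(
  linear=[
    [0, 0, -20],
    [0, 0, -35],
    [0, 0, -40],
    [0, 0, -40],
    [0, 0, -30],
    [0, 0, -15],
  ],
  delta_rot=[
    [0, 0, 0],
    [0, 0, 0],
    [0, 0, 0],
    [0, 0, 0],
    [0, 0, 0],
    [0, 0, 0],
  ],
  grip=[40, 40, 40, 40, 40, 40],
)

```text
time_s: 28.2
tcp_pos: [0.6056, -0.2029, 0.2592]
ee_rot: [[-0.094, -0.996, 0.003], [-0.996, 0.094, -0.0], [0.0, -0.003, -1.0]]
wrist_force: [-0.7, 0.8, -6.6]
gripper_width: 0.511
gripper_force: 25.3
```

Request:
step_arm(
  linear=[
    [-20, 6, 0],
    [-35, 11, 0],
    [-45, 14.3, 0],
    [-50, 15.8, 0],
    [-50, 15.8, 0],
    [-50, 15.8, 0],
    [-50, 15.8, 0],
    [-40, 12.6, 0],
    [-30, 9.5, 0],
    [-15, 5, 0],
  ],
  delta_rot=[
    [0, 0, 0],
    [0, 0, 0],
    [0, 0, 0],
    [0, 0, 0],
    [0, 0, 0],
    [0, 0, 0],
    [0, 0, 0],
    [0, 0, 0],
    [0, 0, 0],
    [0, 0, 0],
  ],
  grip=[40, 40, 40, 40, 40, 40, 40, 40, 40, 40],
)

```text
time_s: 29.45
tcp_pos: [0.5184, 0.1935, 0.2555]
ee_rot: [[-0.092, -0.996, -0.003], [-0.996, 0.092, -0.001], [0.001, 0.003, -1.0]]
wrist_force: [0.3, -0.2, -6.4]
gripper_width: 0.51
gripper_force: 25.3
```

Request:
step_arm(
  linear=[
    [0, 0, 0],
    [0, 0, 0],
    [0, 0, 0],
    [0, 0, 0],
    [0, 0, 0],
    [0, 0, 0],
    [0, 0, 0],
  ],
  delta_rot=[
    [0, 0, -0.06],
    [0, 0, -0.06],
    [0, 0, -0.06],
    [0, 0, -0.06],
    [0, 0, 0],
    [0, 0, 0],
    [0, 0, 0],
  ],
  grip=[40, 40, 40, 40, 40, 40, 40],
)

```text
time_s: 30.32
tcp_pos: [0.5201, 0.1917, 0.257]
ee_rot: [[0.145, -0.989, -0.0], [-0.989, -0.145, -0.0], [0.0, 0.0, -1.0]]
wrist_force: [0.1, 0.2, -6.7]
gripper_width: 0.507
gripper_force: 25.3
```

```bash
cat > d.py <<'E'
from h import *
import sys
np.set_printoptions(precision=4,suppress=True)
s=sense();print(s["time_s"],s["tcp_pos"],s["wrist_force"],s["moment"]); za=s["tcp_pos"][2]+.018
C={n:cap(n) for n in("scene","side","wrist")}
for l,z in(("set_vee",.2),("rotor_mid",za),("low_stand",.01)):
    R=[]
    for n in C:
        for k in landmark_of(n,l)[:1]: print(l,n,round(k["score"],2),k["point"],onz(C[n],k["point"],z)); R.append(ray(C[n],k["point"]))
    if len(R)>1: print("  ",*tri(R))
a=[cv2.resize(C["scene"]["img"][160:310,150:300,::-1],(400,400),interpolation=3),cv2.resize(C["side"]["img"][150:300,170:320,::-1],(400,400),interpolation=3)]
v=np.hstack(a); w=cv2.resize(C["wrist"]["img"][:240,:,::-1],(427,200))
v=np.vstack([v,np.zeros((200,800,3),np.uint8)]);v[400:,:427]=w
cv2.imwrite(f"pics/{sys.argv[1]}.png",v)
E
python3 d.py p1
```

```text
30.325 [0.5201 0.1917 0.257 ] [ 0.1169  0.1841 -6.6942] [-0.0268  0.1584 -0.0079]
set_vee scene 0.77 [191.7, 225.5] [0.5078 0.2822 0.2   ]
set_vee side 0.77 [218.1, 227.6] [0.5045 0.2818 0.2   ]
   [0.5031 0.2849 0.2047] [np.float64(0.8), np.float64(0.8)]
rotor_mid scene 0.77 [217.2, 178.5] [0.5208 0.1929 0.275 ]
rotor_mid side 0.95 [227.1, 177.0] [0.5176 0.1962 0.275 ]
rotor_mid wrist 0.74 [257.9, 231.4] [0.5221 0.1918 0.275 ]
   [0.5211 0.1925 0.2727] [np.float64(1.4), np.float64(2.1), np.float64(0.9)]
low_stand scene 0.79 [245.9, 232.0] [0.5376 0.1027 0.01  ]
low_stand side 0.84 [237.9, 227.7] [0.5384 0.1021 0.01  ]
   [0.5382 0.1022 0.0097] [np.float64(0.4), np.float64(0.4)]
```

View pics/p1.png

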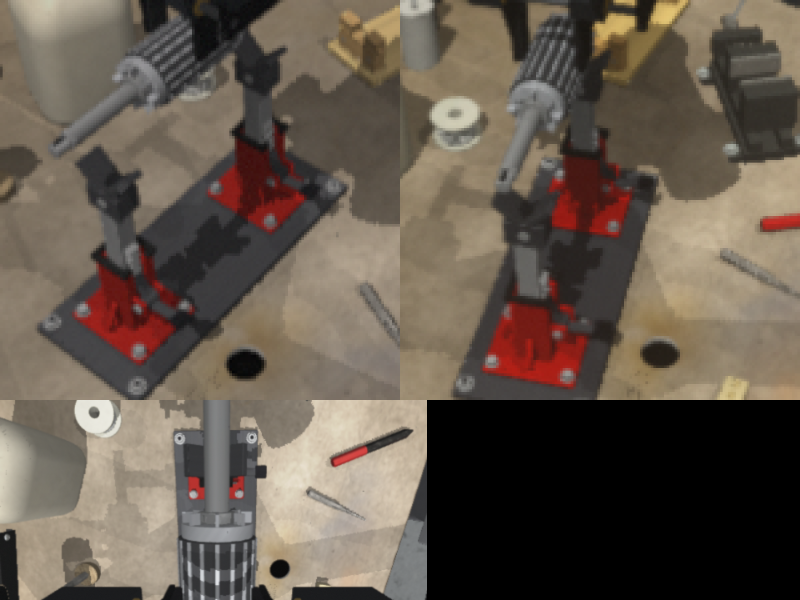

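Shaft, vee and plate line up in the wrist strip (all centred at col ≈216). Lower it, gently towards contact.

Request:
step_arm(
  linear=[
    [0, 0, 12],
    [0, 0, 12],
    [0, 0, 10],
    [0, 0, 6],
    [0, 0, 0],
  ],
  delta_rot=[
    [0, 0, 0],
    [0, 0, 0],
    [0, 0, 0],
    [0, 0, 0],
    [0, 0, 0],
  ],
  grip=[40, 40, 40, 40, 40],
)

```text
time_s: 31.55
tcp_pos: [0.52, 0.1917, 0.2165]
ee_rot: [[0.145, -0.989, -0.001], [-0.989, -0.145, -0.001], [0.001, 0.001, -1.0]]
wrist_force: [-1.2, 1.2, -6.2]
gripper_width: 0.51
gripper_force: 25.3
```

Request:
step_arm(
  linear=[
    [0, 0, 3],
    [0, 0, 3],
    [0, 0, 0],
  ],
  delta_rot=[
    [0, 0, 0],
    [0, 0, 0],
    [0, 0, 0],
  ],
  grip=[40, 40, 40],
)

```text
time_s: 31.92
tcp_pos: [0.52, 0.1918, 0.2109]
ee_rot: [[0.145, -0.989, -0.0], [-0.989, -0.145, -0.0], [0.0, 0.0, -1.0]]
wrist_force: [-0.4, -0.1, -6.5]
gripper_width: 0.507
gripper_force: 25.3
```

Request:
step_arm(
  linear=[
    [0, 0, 2],
    [0, 0, 2],
    [0, 0, 0],
  ],
  delta_rot=[
    [0, 0, 0],
    [0, 0, 0],
    [0, 0, 0],
  ],
  grip=[40, 40, 40],
)

```text
time_s: 32.3
tcp_pos: [0.52, 0.1918, 0.2069]
ee_rot: [[0.145, -0.989, -0.001], [-0.989, -0.145, -0.0], [0.0, 0.001, -1.0]]
wrist_force: [0.2, 0.3, -6.5]
gripper_width: 0.508
gripper_force: 25.3
```

Request:
step_arm(
  linear=[
    [0, 0, 1],
    [0, 0, 1],
    [0, 0, 0],
  ],
  delta_rot=[
    [0, 0, 0],
    [0, 0, 0],
    [0, 0, 0],
  ],
  grip=[40, 40, 40],
)

```text
time_s: 32.67
tcp_pos: [0.5201, 0.1918, 0.205]
ee_rot: [[0.146, -0.989, -0.0], [-0.989, -0.146, -0.0], [0.0, 0.0, -1.0]]
wrist_force: [0.2, -0.0, -6.3]
gripper_width: 0.504
gripper_force: 25.3
```

Request:
step_arm(
  linear=[
    [0, 0, 1],
    [0, 0, 1],
    [0, 0, 0],
  ],
  delta_rot=[
    [0, 0, 0],
    [0, 0, 0],
    [0, 0, 0],
  ],
  grip=[40, 40, 40],
)

```text
time_s: 33.05
tcp_pos: [0.5201, 0.1918, 0.203]
ee_rot: [[0.145, -0.989, -0.0], [-0.989, -0.145, -0.0], [0.0, 0.0, -1.0]]
wrist_force: [0.3, -0.7, -7.1]
gripper_width: 0.512
gripper_force: 25.3
```

Request:
step_arm(
  linear=[
    [0, 0, 1],
    [0, 0, 1],
    [0, 0, 0],
  ],
  delta_rot=[
    [0, 0, 0],
    [0, 0, 0],
    [0, 0, 0],
  ],
  grip=[40, 40, 40],
)

```text
time_s: 33.42
tcp_pos: [0.5201, 0.1918, 0.201]
ee_rot: [[0.145, -0.989, -0.0], [-0.989, -0.145, -0.0], [0.0, 0.0, -1.0]]
wrist_force: [-0.3, -0.3, -6.4]
gripper_width: 0.511
gripper_force: 25.3
```

Request:
step_arm(
  linear=[
    [0, 0, 1],
    [0, 0, 1],
    [0, 0, 0],
  ],
  delta_rot=[
    [0, 0, 0],
    [0, 0, 0],
    [0, 0, 0],
  ],
  grip=[40, 40, 40],
)

```text
time_s: 33.8
tcp_pos: [0.5201, 0.1918, 0.199]
ee_rot: [[0.145, -0.989, -0.0], [-0.989, -0.145, -0.0], [0.0, 0.0, -1.0]]
wrist_force: [-1.4, -0.5, -6.1]
gripper_width: 0.509
gripper_force: 25.3
```

Request:
step_arm(
  linear=[
    [0, 0, 1],
    [0, 0, 0],
  ],
  delta_rot=[
    [0, 0, 0],
    [0, 0, 0],
  ],
  grip=[40, 40],
)

```text
time_s: 34.05
tcp_pos: [0.5201, 0.1918, 0.198]
ee_rot: [[0.145, -0.989, -0.0], [-0.989, -0.145, -0.0], [0.0, 0.0, -1.0]]
wrist_force: [0.1, -0.3, -6.4]
gripper_width: 0.505
gripper_force: 25.3
```

Request:
step_arm(
  linear=[
    [0, 0, 1],
    [0, 0, 1],
    [0, 0, 0],
  ],
  delta_rot=[
    [0, 0, 0],
    [0, 0, 0],
    [0, 0, 0],
  ],
  grip=[40, 40, 40],
)

```text
time_s: 34.42
tcp_pos: [0.5201, 0.1918, 0.196]
ee_rot: [[0.145, -0.989, -0.0], [-0.989, -0.145, -0.0], [0.0, 0.0, -1.0]]
wrist_force: [0.4, -0.7, -6.9]
gripper_width: 0.508
gripper_force: 25.3
```

Request:
step_arm(
  linear=[
    [0, 0, 1],
    [0, 0, 0],
  ],
  delta_rot=[
    [0, 0, 0],
    [0, 0, 0],
  ],
  grip=[40, 40],
)

```text
time_s: 34.67
tcp_pos: [0.5201, 0.1918, 0.195]
ee_rot: [[0.145, -0.989, -0.0], [-0.989, -0.145, -0.0], [0.0, 0.0, -1.0]]
wrist_force: [-0.2, 0.4, -6.7]
gripper_width: 0.509
gripper_force: 25.3
```

Request:
step_arm(
  linear=[
    [0, 0, 1],
    [0, 0, 0],
  ],
  delta_rot=[
    [0, 0, 0],
    [0, 0, 0],
  ],
  grip=[40, 40],
)

```text
time_s: 34.92
tcp_pos: [0.5201, 0.1918, 0.194]
ee_rot: [[0.145, -0.989, -0.0], [-0.989, -0.145, -0.0], [0.0, 0.0, -1.0]]
wrist_force: [-1.3, -1.1, -6.9]
gripper_width: 0.509
gripper_force: 25.3
```

Request:
step_arm(
  linear=[
    [0, 0, 1],
    [0, 0, 0],
  ],
  delta_rot=[
    [0, 0, 0],
    [0, 0, 0],
  ],
  grip=[40, 40],
)

```text
time_s: 35.17
tcp_pos: [0.5201, 0.1918, 0.193]
ee_rot: [[0.145, -0.989, -0.0], [-0.989, -0.145, -0.0], [0.0, 0.0, -1.0]]
wrist_force: [0.2, 0.4, -5.5]
gripper_width: 0.507
gripper_force: 25.3
```

Request:
step_arm(
  linear=[
    [0, 0, 1],
    [0, 0, 0],
    [0, 0, 0],
  ],
  delta_rot=[
    [0, 0, 0],
    [0, 0, 0],
    [0, 0, 0],
  ],
  grip=[40, 40, 40],
)

```text
time_s: 35.55
tcp_pos: [0.5202, 0.1919, 0.1921]
ee_rot: [[0.145, -0.989, -0.0], [-0.989, -0.145, 0.0], [-0.0, 0.0, -1.0]]
wrist_force: [0.5, 0.1, -6.8]
gripper_width: 0.51
gripper_force: 25.3
```

Request:
step_arm(
  linear=[
    [0, 0, 1],
    [0, 0, 0],
    [0, 0, 0],
  ],
  delta_rot=[
    [0, 0, 0],
    [0, 0, 0],
    [0, 0, 0],
  ],
  grip=[40, 40, 40],
)

```text
time_s: 35.92
tcp_pos: [0.5202, 0.1918, 0.1912]
ee_rot: [[0.145, -0.989, 0.0], [-0.989, -0.145, -0.0], [0.0, -0.0, -1.0]]
wrist_force: [1.2, 0.4, -7.1]
gripper_width: 0.507
gripper_force: 25.3
```

Request:
step_arm(
  linear=[
    [0, 0, 1],
    [0, 0, 0],
    [0, 0, 0],
  ],
  delta_rot=[
    [0, 0, 0],
    [0, 0, 0],
    [0, 0, 0],
  ],
  grip=[40, 40, 40],
)

```text
time_s: 36.3
tcp_pos: [0.5203, 0.1919, 0.1903]
ee_rot: [[0.146, -0.989, 0.0], [-0.989, -0.146, 0.0], [-0.0, -0.0, -1.0]]
wrist_force: [0.0, 0.2, -6.0]
gripper_width: 0.511
gripper_force: 25.5
```

Request:
step_arm(
  linear=[
    [0, 0, 1],
    [0, 0, 0],
    [0, 0, 0],
  ],
  delta_rot=[
    [0, 0, 0],
    [0, 0, 0],
    [0, 0, 0],
  ],
  grip=[40, 40, 40],
)

```text
time_s: 36.67
tcp_pos: [0.5207, 0.1919, 0.1898]
ee_rot: [[0.146, -0.989, 0.001], [-0.989, -0.146, 0.0], [-0.0, -0.001, -1.0]]
wrist_force: [-0.2, -0.8, -2.1]
gripper_width: 0.509
gripper_force: 26.4
```

Request:
step_arm(
  linear=[
    [0, 0, 1],
    [0, 0, 0],
    [0, 0, 0],
  ],
  delta_rot=[
    [0, 0, 0],
    [0, 0, 0],
    [0, 0, 0],
  ],
  grip=[40, 40, 40],
)

```text
time_s: 37.05
tcp_pos: [0.5209, 0.1919, 0.1895]
ee_rot: [[0.146, -0.989, 0.002], [-0.989, -0.146, 0.0], [-0.0, -0.002, -1.0]]
wrist_force: [-1.8, -1.2, 5.4]
gripper_width: 0.506
gripper_force: 28.2
```

```bash
python3 d.py p2
```

```text
37.05 [0.5209 0.1919 0.1895] [-1.7754 -1.1776  5.4359] [-0.4651  0.5731  0.2048]
set_vee scene 0.97 [189.5, 229.6] [0.5014 0.2927 0.2   ]
set_vee side 0.72 [216.8, 229.3] [0.505  0.2875 0.2   ]
   [0.5018 0.2921 0.2026] [np.float64(2.3), np.float64(2.3)]
rotor_mid scene 0.79 [219.3, 201.2] [0.5187 0.1949 0.2075]
rotor_mid side 0.58 [227.4, 199.5] [0.519  0.1981 0.2075]
rotor_mid wrist 0.55 [261.1, 232.4] [0.5209 0.1922 0.2075]
   [0.5209 0.1937 0.204 ] [np.float64(0.8), np.float64(0.7), np.float64(0.3)]
low_stand scene 0.77 [248.9, 234.8] [0.5244 0.1035 0.01  ]
low_stand side 0.61 [237.5, 228.4] [0.5384 0.105  0.01  ]
low_stand wrist 0.55 [262.7, 86.9] [0.5325 0.0995 0.01  ]
   [0.5349 0.0986 0.0013] [np.float64(4.3), np.float64(6.5), np.float64(2.4)]
```

Seated in both vees. Relax, open, retreat straight up.

Request:
step_arm(
  linear=[
    [0, 0, -0.7],
    [0, 0, 0],
    [0, 0, 0],
  ],
  delta_rot=[
    [0, 0, 0],
    [0, 0, 0],
    [0, 0, 0],
  ],
  grip=[40, 40, 40],
)

```text
time_s: 38.02
tcp_pos: [0.5208, 0.1919, 0.1895]
ee_rot: [[0.146, -0.989, 0.001], [-0.989, -0.146, 0.0], [-0.0, -0.002, -1.0]]
wrist_force: [1.0, -2.3, 5.8]
gripper_width: 0.51
gripper_force: 28.1
```

Request:
step_arm(
  linear=[
    [0, 0, 0],
    [0, 0, 0],
    [0, 0, 0],
    [0, 0, 0],
    [0, 0, 0],
    [0, 0, 0],
    [0, 0, 0],
    [0, 0, 0],
  ],
  delta_rot=[
    [0, 0, 0],
    [0, 0, 0],
    [0, 0, 0],
    [0, 0, 0],
    [0, 0, 0],
    [0, 0, 0],
    [0, 0, 0],
    [0, 0, 0],
  ],
  grip=[46, 50, 54, 60, 70, 80, 87, 87],
)

```text
time_s: 39.02
tcp_pos: [0.5202, 0.1919, 0.1889]
ee_rot: [[0.145, -0.989, -0.0], [-0.989, -0.145, 0.0], [-0.0, -0.0, -1.0]]
wrist_force: [-1.3, 0.7, -0.0]
gripper_width: 0.981
gripper_force: 0.0
```

Request:
step_arm(
  linear=[
    [0, 0, -10],
    [0, 0, -20],
    [0, 0, -30],
    [0, 0, -40],
    [0, 0, -40],
    [0, 0, -30],
    [0, 0, 0],
    [0, 0, 0],
  ],
  delta_rot=[
    [0, 0, 0],
    [0, 0, 0],
    [0, 0, 0],
    [0, 0, 0],
    [0, 0, 0],
    [0, 0, 0],
    [0, 0, 0],
    [0, 0, 0],
  ],
  grip=[87, 87, 87, 87, 87, 87, 87, 87],
)

```text
time_s: 40.02
tcp_pos: [0.5198, 0.1918, 0.3584]
ee_rot: [[0.145, -0.989, -0.001], [-0.989, -0.145, 0.0], [-0.0, 0.001, -1.0]]
wrist_force: [-0.2, -0.3, -0.3]
gripper_width: 0.999
gripper_force: 0.0
```

```bash
python3 b.py w9 rotor_mid:0.208 rest_plate:0.01; python3 d.py p3 | grep -A9 rotor
python3 - <<'E'
from h import *
np.set_printoptions(precision=4,suppress=True)
# project expected shaft axis/core onto each view: compare with rotor mask centroid/ends
a=np.radians(98.3);ey=np.array([np.cos(a),np.sin(a),0]);m=np.array([.521,.1925,.208])
for n in("scene","side","wrist"):
    c=cap(n);S=silhouettes(n,"rotor_mid")
    for k in S[:1]:
        p=np.argwhere(k["mask"])[:,::-1].astype(float);q=p-p.mean(0);v=np.linalg.svd(q,full_matrices=0)[2][0];t=q@v
        E=[proj(c,m+s*.142*ey) for s in(-1,1)]
        print(n,k["score"],"mask ends",p[t.argmin()],p[t.argmax()],"expected",E)
E
```

```text
40.075 [0.5197 0.1917 0.3578] [[ 0.1455 -0.9894 -0.002 ]
 [-0.9894 -0.1455 -0.0008]
 [ 0.0005  0.002  -1.    ]] [ 0.0607 -1.3581 -0.0941]
[[ 0.0005  0.966   0.2587  0.0705]
 [ 1.     -0.0005 -0.0001 -0.0009]
 [-0.      0.2587 -0.966  -0.1919]
 [ 0.      0.      0.      1.    ]]
rotor_mid 0.71 [256.5 171.4] [0.5245 0.1895 0.208 ]
 mask 0.74 6649 [0.5237 0.1794 0.208 ]
   axis len 0.2871514672399863 deg -81.66608182282289
   axis len 0.053428609840977206 deg -171.61772320031406
 mask 0.85 6009 [0.5267 0.1808 0.01  ]
   axis len 0.32116292729961565 deg -81.7337533868064
   axis len 0.13903281395317313 deg -171.61673420542505
rotor_mid scene 0.88 [220.0, 199.5] [0.3816 0.2893 0.376 ]
rotor_mid side 0.79 [228.1, 200.0] [0.4367 0.3625 0.376 ]
rotor_mid wrist 0.83 [258.7, 173.5] [0.5267 0.1575 0.376 ]
   [0.5215 0.1917 0.2041] [np.float64(3.5), np.float64(3.5), np.float64(0.7)]
low_stand scene 0.77 [247.4, 231.1] [0.5372 0.0975 0.01  ]
low_stand side 0.98 [238.1, 227.2] [0.5387 0.1001 0.01  ]
low_stand wrist 0.67 [258.4, 93.5] [0.5365 0.0998 0.01  ]
   [0.5372 0.0995 0.0107] [np.float64(1.5), np.float64(1.7), np.float64(0.8)]
scene 0.77 mask ends [258. 170.] [174. 239.] expected [array([257.9542, 168.7185]), array([173.7054, 237.264 ])]
wrist 0.97 mask ends [255.  34.] [262. 291.] expected [array([260.0062,  34.1576]), array([259.5765, 288.5268])]
```

```bash
python3 -c "
from station import *
print(finish_job())"
```

```text
the job is handed in; nothing more can be done
None
```

The low column was raised exactly four clicks and held a 20 N push; the rotor then went into both vees, level and centred to about 2 mm by camera, and the job was handed in at about 40 s (no verdict shown).

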